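# Level the teak spice shelf with a spirit level

## Robot

A 7-joint arm with a two-finger parallel gripper is mounted at the origin on the work surface. World frame = base frame: x ahead of the robot, y to its left, z up, the work surface at z = 0. Lengths are in m, angles in rad, forces in N, time in s.
With the tool pointing down it reaches from about 0.425 to 0.925 m from the base axis. Payload 6.8 kg.
Tool frame: the origin (TCP) lies on the centre line of the jaws, within the pads' length; the fingertips stand 14 mm ahead of it and the grasp point (between the pads) lies 5 mm behind it (r.tips_ahead is the distance from the TCP to the fingertips, in m); z points along the fingers, y is the line along which they close (so a half turn about z gives the same grasp; the last joint's range is limited). The gripper opens to 85 mm and grips with 20 to 120 N. Pads are 22 mm wide; open, the fingers measure 114 mm over their backs; the gripper's body (76 mm by 85 mm) begins 54 mm behind the grasp point. The pads swing forward as they close: fully open they stand 13 mm farther back than shut.
Start: joints at [1.08, 0.477, 0.022, 1.555, -0.011, 1.109, -0.083], TCP at [0.252, -0.626, 0.245] pointing down, gripper open.
Joint ranges: [-2.96, 2.96], [-0.34, 2.1], [-1.41, 1.46], [0.24, 2.44], [-1.37, 4.51], [0.17, 1.92], [-2.96, 2.96]. Speed limits (rad/s): [2.39, 2.39, 3.14, 3.14, 3.14, 3.14, 3.14].

## Interface

Orientations are given as a rotation vector (axis times angle).
In Python, from bench import r, eyes gives the robot as it stands.
- The arm moves only by the tool step_arm, never from a script. Its argument "rows" is a list of rows, each a list of 6 numbers: the shift along the world's x, y, z in units of 60 cm (1.0 is 60 cm), then the turn, a rotation vector about the world's x, y, z in units of pi rad (1.0 is pi rad). In form: [[x, y, z, rx, ry, rz], ...]. A call has 1 to 5 rows; each row is the pose to reach, as a shift and turn from the pose commanded when the call began, turning the shorter way round; what a row does not reach only later rows make up. A row lasts 1/12 s, in which the tool goes at most 41.7 mm and 7.16 degrees, less where a joint would pass 70% of its speed; a pose out of reach is approached as far as the arm can. A call with a number of a shift or a turn outside -1 to 1 is refused whole. A call with a gripper value outside its range is refused whole. "jaw" is the closure, from 0 (fully open) to 1 (shut), set as the call begins (left out, the last holds). The fingers move at their own pace and stop on an object; "squeeze" is the grip in N (left out, the last holds). Time passes only in rows, so rows that repeat a pose let the fingers close. It gives the time, the measured TCP pose, the force, the opening and the grip force at its end, in the units of the state.
- r.get_obs(): the state, without advancing time (a new reading comes with each control period).
- eyes.grab_frame(name): name is "side" or "top" or "wrist"; returns the picture (384x512x3 uint8, red, green, blue); there is no depth.
- eyes.camera_info(name): a dict with "mtx" (3x3 intrinsics, pixels), "extrinsics" (4x4, takes a point from camera to world coordinates); the wrist camera has in their place "tool_from_camera" (4x4, takes a point from camera to tool coordinates, whose origin is the TCP and whose axes are the flange's). Camera axes: x right, y down, z forward; pixel columns grow to the right and rows downward; lengths in m; the calibration is good to about 2 mm. A picture is of the moment at which its call begins: read the wrist's pose just before it. camera_info takes no time and is no camera call.
- r.hand_in(): hands the job in; it is judged then, once.
The state is a dict: "clock": time; "joints": joint angles; "qvel": joint speeds; "tau": joint torques, N m; "tcp_pos": TCP position; "orientation": TCP orientation; "contact_force": force on the tool from outside, world axes, zero at the start; "moment": the same for the moment, N m; "grip_width": finger opening in m; "gripper_force": force on a finger pad.
Only numpy, scipy, OpenCV 4.12 (cv2) and the standard library are available. Lean on these libraries where they do the work, as an engineer would, in place of code of your own. Each camera call takes 0.05 s, during which the arm holds its last target. There are 200 camera calls.

## Task

Lift the orange spirit level off the pile on the masala dabba, lay it lengthways on the cork strip of the little teak shelf and let go of it. Then turn the shelf's black levelling foot knob clockwise until the bubble stands centred between the two black rings, and finally press the level straight down on the shelf with a steady 10 to 20 newtons: finish while still holding it pressed like that, bubble centred, and leave the other things where they stand.

Things in the scene. Friction and masses are not known exactly. Their poses are not given: they have to be found in the camera images.
- level: spirit level: orange bar 160 long (its x) x 24 wide (y) x 40 high, about 0.3 kg, origin at the centre of its underside, z up; starts on the trivet on the dabba. In the middle of its top a yellow-green vial, two black rings 22 apart, a whitish bubble. Grip it across its sides anywhere, also over the vial; press it by the grip or on its top. Same end for end
- bubble_mid (a point): middle of the bubble, 37 above the level's underside; its x in the level's frame is the reading: 0 centred, stops at +-25 mm. Bubble 14 mm long: touches a ring at 4 mm. It runs to the higher end, 0.70 mm per milliradian of tilt, and needs about 1 s to settle after a movement; it reads the shelf only while the level lies flat on it
- riser: little teak shelf fixed on the table: base 150 (its x) x 330 (y), origin under the base's centre, z up. On it a teak board 140 x 315 x 18, top about 69 above the table, pivots about a line along x at y = -145, 60 high; the levelling foot holds up its +y end, which starts too low (tilt 0.013 to 0.033 rad)
- strip (a point): centre of the cork strip (200 long along the board's y, 50 wide) on the board's top face, 100 from the pivot line; axes of the board: z normal to the board, y along it towards the foot, x across
- foot_grip (a point): middle of the levelling foot's black round ribbed knob, on its axis, where to grip it: knob 40 in diameter, 30 high, from 15 below to 15 above this point, its underside 5 above the board; 160 from the strip's centre along the board's y. Bare board lies around it
- foot (a joint): angle of the levelling foot, rad, 0 to 6.2, grows clockwise seen from above. Each radian raises the foot end, knob included, by 2.9 mm and tilts the board by 0.011 rad (7.7 mm of bubble); friction about 0.15 N m; stays where it is left, also when the board is pressed
- dabba: shut round stainless steel spice box, 174 diameter, 62 high, loose, origin at the centre of its underside; bystander that carries the pile
- trivet: round cork trivet 130 diameter, 10 thick on the dabba, loose, origin at the centre of its underside; the level lies on it; bystander
- egg_cup: white ceramic egg cup 52 diameter, 65 high, origin at the centre of its underside; bystander
- jar: glass jar with clamp lid, 110 over the clamp, 146 high, origin at the centre of its underside; bystander
- sieve: pink plastic sieve, bowl 124 diameter, 40 high, handle 110 long to its -y, origin under the bowl's centre; bystander
- tumbler: steel tumbler 68 diameter, 85 high, origin at the centre of its underside; bystander
There are look-alikes about, which are no part of the job. Of the things like the level, leave any that is blue or grey; of the rest the larger one is meant.

How it is judged:
By the outcome, as a careful person would: the job done as asked, in the order asked, and still so for the second after the job is handed in, while the arm keeps its last pose, push and grip.
It also fails if it takes over 69 s, if anything falls off the work surface, if the arm or the gripper's body presses on something with over 40 N, if the wrist force passes 120 N, or if a joint passes its speed limit or range.

## Working session

There is one attempt and no reset: what is moved stays moved. The work goes in short steps, Python scripts to look and compute and a tool call to move; the robot and the scene stay as the last step left them, time stands still between calls to the robot, and variables do not carry over. Pictures are saved under pics/ and viewed, at most 10 in all, crops included, and the job is handed in when it is done.

Besides the shell and the picture viewer there is one more tool, called after "Emit:" as name(argument=value, ...) on one line, values as JSON. step_arm: Moves the arm, as the interface text tells. Shifts and turns lie within -1 to 1; 1 stands for 60 cm of shift or pi rad of turn. Its arguments: {"type":"object","properties":{"rows":{"type":"array"},"jaw":{"type":"number"},"squeeze":{"type":"number"}},"required":["rows"]}

```bash
mkdir -p pics; cat > h.py <<'E'
import numpy as np, cv2
from bench import r, eyes
from scipy.spatial.transform import Rotation as R
def cam(n):
    i=eyes.camera_info(n); K=np.array(i["mtx"])
    if n=="wrist":
        o=r.get_obs(); T=np.eye(4); T[:3,:3]=R.from_rotvec(o["orientation"]).as_matrix(); T[:3,3]=o["tcp_pos"]
        T=T@np.array(i["tool_from_camera"])
    else: T=np.array(i["extrinsics"])
    return K,T
def px2w(n,uv,z,KT=None):
    K,T=KT or cam(n); uv=np.atleast_2d(uv).astype(float)
    d=np.c_[uv,np.ones(len(uv))]@np.linalg.inv(K).T@T[:3,:3].T
    return T[:3,3]+d*((z-T[2,3])/d[:,2])[:,None]
def w2px(n,P,KT=None):
    K,T=KT or cam(n); P=np.atleast_2d(P); c=(P-T[:3,3])@T[:3,:3]; q=c@K.T
    return q[:,:2]/q[:,2:]
def snap(n,name,scale=1.5,crop=None):
    im=eyes.grab_frame(n)[:,:,::-1].copy(); cv2.imwrite(f"pics/{name}_raw.png",im)
    if crop: u0,v0,u1,v1=crop; im=im[v0:v1,u0:u1]
    cv2.imwrite(f"pics/{name}.png",cv2.resize(im,None,fx=scale,fy=scale,interpolation=cv2.INTER_CUBIC)); 
E
python3 - <<'E'
from h import *
snap("top","top1"); snap("side","side1")
np.set_printoptions(precision=3,suppress=True)
for n in("top","side"): K,T=cam(n); print(K,T)
o=r.get_obs(); print(o); print(eyes.camera_info("wrist"))
E
```

```text
[[465.223   0.    253.948]
 [  0.    465.223 191.858]
 [  0.      0.      1.   ]] [[-0.011 -0.99   0.143  0.324]
 [-1.     0.012  0.005  0.037]
 [-0.007 -0.143 -0.99   1.389]
 [ 0.     0.     0.     1.   ]]
[[489.631   0.    244.29 ]
 [  0.    489.631 183.364]
 [  0.      0.      1.   ]] [[-0.969 -0.168  0.18   0.224]
 [-0.246  0.674 -0.696  1.157]
 [-0.004 -0.719 -0.695  1.214]
 [ 0.     0.     0.     1.   ]]
{'clock': 0.1, 'joints': array([ 1.08 ,  0.478,  0.022,  1.556, -0.012,  1.109, -0.083]), 'qvel': array([-0.   , -0.003,  0.001, -0.002, -0.   ,  0.   , -0.001]), 'tau': array([  0.006, -59.776,   1.614, -28.195,   0.013,   0.005,   0.   ]), 'tcp_pos': array([ 0.252, -0.626,  0.244]), 'orientation': array([-3.083, -0.597,  0.001]), 'contact_force': array([ 0.458,  0.193, -0.438]), 'moment': array([0.022, 0.044, 0.054]), 'gripper_force': 0.0, 'grip_width': 0.08565207275047355}
{'mtx': array([[321.889,   0.   , 253.879],
       [  0.   , 321.889, 192.456],
       [  0.   ,   0.   ,   1.   ]]), 'tool_from_camera': array([[ 0.001, -0.945, -0.326,  0.085],
       [ 1.   ,  0.001, -0.   , -0.001],
       [ 0.001, -0.326,  0.945, -0.129],
       [ 0.   ,  0.   ,  0.   ,  1.   ]])}
```

View pics/top1.png

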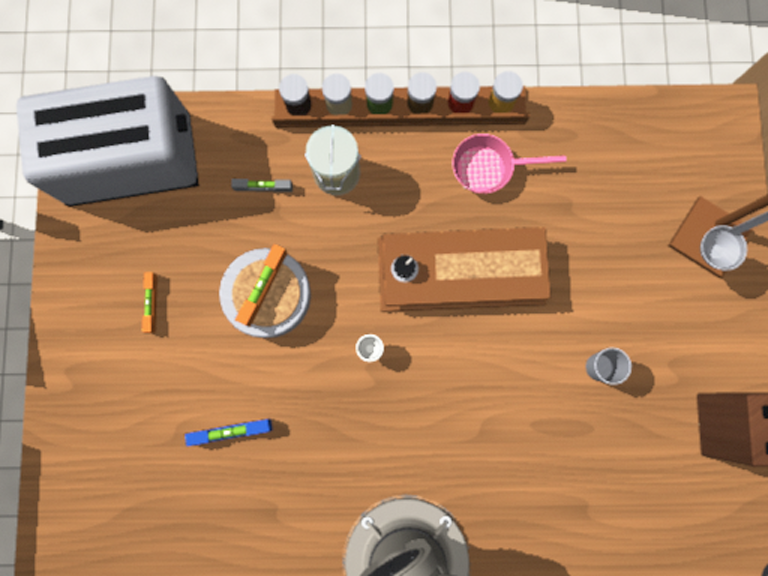

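View pics/side1.png

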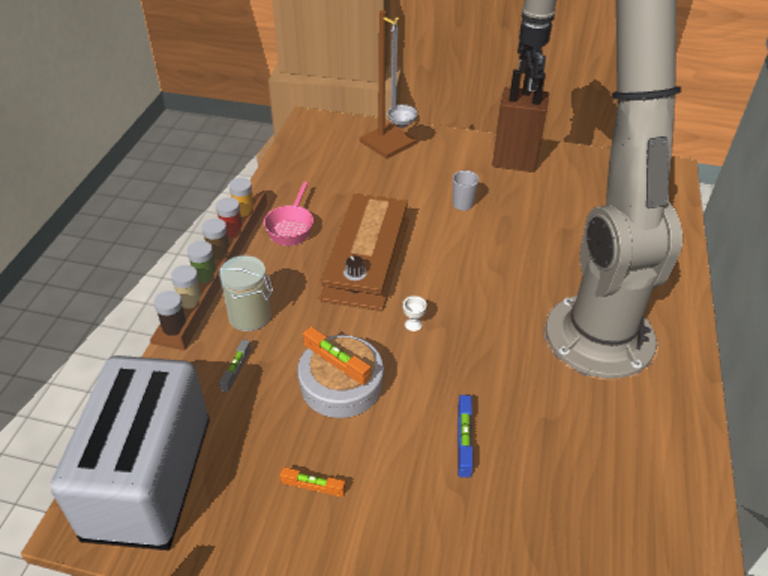

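The top view shows the target level on the dabba at about (262,285)/1.5 px. The small orange, the blue and the grey levels are decoys. The shelf has its strip around (488,265) and the knob around (404,267), at +y. Next I measure these with masks.

```bash
cat > m.py <<'E'
from h import *
np.set_printoptions(precision=4,suppress=True)
im=cv2.imread("pics/top1_raw.png"); hsv=cv2.cvtColor(im,cv2.COLOR_BGR2HSV)
def roi(m,u0,v0,u1,v1):
    z=np.zeros_like(m); z[v0:v1,u0:u1]=m[v0:v1,u0:u1]; return z
lev=((hsv[...,0]<13)&(hsv[...,1]>205)&(hsv[...,2]>150))|((hsv[...,0]>25)&(hsv[...,0]<60)&(hsv[...,1]>120))
lev=roi(lev.astype(np.uint8),145,155,205,225)
lev=cv2.morphologyEx(lev,cv2.MORPH_CLOSE,np.ones((3,3)))
def rect(m,z,n="top"):
    v,u=np.nonzero(m); P=px2w(n,np.c_[u,v],z)
    c,s,a=cv2.minAreaRect((P[:,:2]*1000).astype(np.float32)); print(len(u),c,s,a,"mean",P.mean(0))
rect(lev,.112)
cork=((hsv[...,1]<150)&(hsv[...,2]>150)&(hsv[...,0]>8)&(hsv[...,0]<25)).astype(np.uint8)
cork=roi(cork,285,155,370,195); cork=cv2.morphologyEx(cork,cv2.MORPH_OPEN,np.ones((3,3)))
rect(cork,.067)
k=(hsv[...,2]<75).astype(np.uint8); k=roi(k,255,165,285,190); rect(k,.095)
cv2.imwrite("pics/mask.png",(lev+cork+k)*255)
vis=im.copy(); vis[(lev+cork+k)>0]=(255,0,255)
a=cv2.resize(vis[140:240,135:385],None,fx=3,fy=3,interpolation=0); cv2.imwrite("pics/vis.png",a)
E
python3 m.py
```

```text
144 (519.4215698242188, 267.3096618652344) (16.67403793334961, 72.01697540283203) 62.75730895996094 mean [0.5186 0.2677 0.112 ]
1355 (561.119384765625, -178.10635375976562) (80.42215728759766, 242.9068603515625) 10.154739379882812 mean [ 0.5599 -0.1653  0.067 ]
129 (551.9444580078125, -0.7320461273193359) (36.713653564453125, 37.24186706542969) 89.2727279663086 mean [0.551  0.0001 0.095 ]
```

View pics/vis.png

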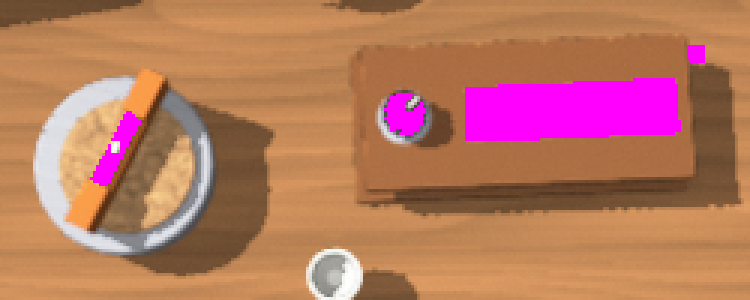

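The overlay shows the cork strip well masked, with corners at (465,88), (678,79), (680,134) and (465,141). The level's ends are at (155,72) and (79,225), and the knob is at (404,116). Next I convert these to world coordinates.

```bash
python3 - <<'E'
from h import *
np.set_printoptions(precision=4,suppress=True)
f=lambda a:np.array(a)/3.+[135,140]-.33
e=px2w("top",f([(155,72),(79,225)]),.112); d=e[0]-e[1]; print("level",e.mean(0),np.linalg.norm(d),"yaw",np.degrees(np.arctan2(d[1],d[0])))
c=px2w("top",f([(465,88),(465,141),(678,79),(680,134)]),.067); a=c[:2].mean(0);b=c[2:].mean(0);d=a-b
print("strip",c.mean(0),np.linalg.norm(d),"+y dir deg",np.degrees(np.arctan2(d[1],d[0])))
u=d/np.linalg.norm(d); print("knob pred",c.mean(0)+.16*u,px2w("top",f([(404,116)]),.103))
# side check
im=cv2.imread("pics/side1_raw.png"); hsv=cv2.cvtColor(im,cv2.COLOR_BGR2HSV)
print("side proj: level c, strip, knob",w2px("side",[[*e.mean(0)[:2],.112],[*c.mean(0)[:2],.066],[.5518,0,.103]])*1.5)
print(w2px("side",e)*1.5)
o=r.get_obs();print(R.from_rotvec(o["orientation"]).as_matrix())
E
```

```text
level [0.5199 0.2663 0.112 ] 0.15813913189522388 yaw -25.696315868992908
strip [ 0.5578 -0.1625  0.067 ] 0.2056830350187474 +y dir deg 91.45337160620171
knob pred [ 0.5537 -0.0025  0.067 ] [[0.5481 0.     0.103 ]]
side proj: level c, strip, knob [[334.5464 347.7832]
 [369.1778 225.5412]
 [353.9893 258.9576]]
[[305.1783 328.5009]
 [365.4515 368.0748]]
[[ 0.9276  0.3735 -0.0007]
 [ 0.3735 -0.9276  0.0015]
 [-0.0001 -0.0016 -1.    ]]
```

Emit:
step_arm(rows=[[0.031,0.054,0.002,0,0,0.03],[0.062,0.108,0.004,0,0,0.06],[0.093,0.162,0.006,0,0,0.09],[0.124,0.216,0.008,0,0,0.12],[0.155,0.27,0.01,0,0,0.15]], jaw=0, squeeze=40)

```text
clock: 0.52
tcp_pos: [0.3455, -0.4624, 0.251]
orientation: [-2.856, -1.307, 0.0]
contact_force: [1.2, -0.1, -0.3]
grip_width: 0.0852
gripper_force: 0.0
```

Emit:
step_arm(rows=[[0.031,0.054,0,0,0,0.03],[0.062,0.108,0,0,0,0.06],[0.093,0.162,0,0,0,0.09],[0.124,0.216,0,0,0,0.12],[0.155,0.27,0,0,0,0.15]])

```text
clock: 0.93
tcp_pos: [0.4384, -0.3004, 0.2511]
orientation: [-2.472, -1.938, 0.0]
contact_force: [1.0, -1.1, 0.3]
grip_width: 0.0854
gripper_force: 0.0
```

Emit:
step_arm(rows=[[0.01,0.06,0,0,0,0.03],[0.02,0.12,0,0,0,0.06],[0.03,0.18,0,0,0,0.09],[0.04,0.24,0,0,0,0.12],[0.05,0.3,0,0,0,0.15]])

```text
clock: 1.35
tcp_pos: [0.4678, -0.1204, 0.2511]
orientation: [-1.951, -2.462, 0.001]
contact_force: [0.9, -1.0, -0.2]
grip_width: 0.0856
gripper_force: 0.0
```

Emit:
step_arm(rows=[[0.01,0.06,0,0,0,0.03],[0.02,0.12,0,0,0,0.06],[0.03,0.18,0,0,0,0.09],[0.04,0.24,0,0,0,0.12],[0.05,0.3,0,0,0,0.15]])

```text
clock: 1.77
tcp_pos: [0.4979, 0.0594, 0.2512]
orientation: [-1.323, -2.849, 0.001]
contact_force: [0.8, -0.2, 0.3]
grip_width: 0.0855
gripper_force: 0.0
```

Emit:
step_arm(rows=[[0.007,0.068,0,0,0,0.026],[0.014,0.136,0,0,0,0.052],[0.021,0.204,0,0,0,0.08],[0.028,0.272,0,0,0,0.11],[0.037,0.335,0,0,0,0.134]])

```text
clock: 2.18
tcp_pos: [0.5198, 0.261, 0.2511]
orientation: [-0.698, -3.063, 0.0]
contact_force: [0.5, -0.1, 0.9]
grip_width: 0.0853
gripper_force: 0.0
```

Emit:
step_arm(rows=[[0,0.01,0,0,0,0],[0,0.01,0,0,0,0],[0,0.01,0,0,0,0]])

```text
clock: 2.43
tcp_pos: [0.52, 0.2643, 0.2506]
orientation: [-0.705, -3.06, 0.002]
contact_force: [0.1, -0.3, -0.0]
grip_width: 0.0858
gripper_force: 0.0
```

```bash
python3 - <<'E'
from h import *
np.set_printoptions(precision=4,suppress=True)
K,T=cam("wrist"); np.savez("pics/w1.npz",K=K,T=T)
snap("wrist","w1")
print(r.get_obs()["tcp_pos"], w2px("wrist",[[.5199,.2663,.112]])*1.5, w2px("wrist",px2w("top",np.array([[155,72],[79,225]])/3.+[135,140]-.33,.112))*1.5)
E
```

```text
[0.5204 0.2631 0.2507] [[384.1653 273.3016]] [[384.5203 392.7377]
 [383.6763 129.6102]]
```

View pics/w1.png

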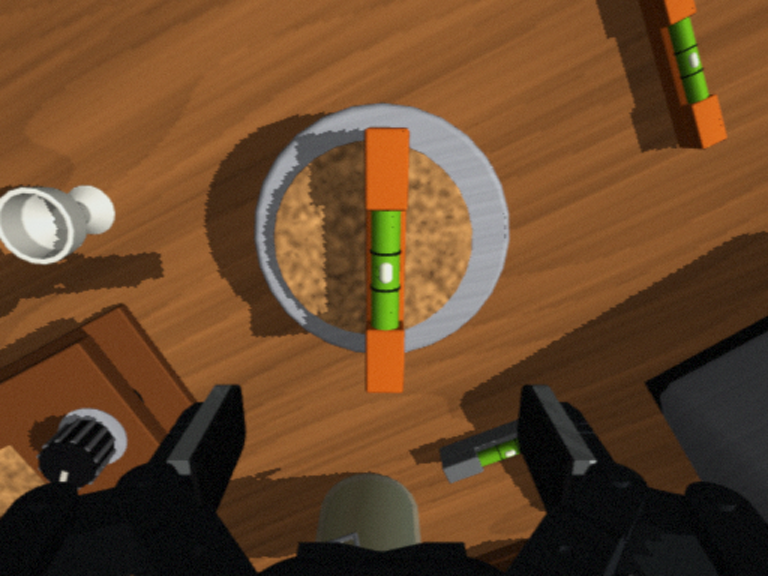

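The wrist view matches the prediction: level ends at (387,128) and (385,392), against predicted (384,130) and (384,393). I go down and grip.

Emit:
step_arm(rows=[[0,0.003,-0.06,0,0,0],[0,0.003,-0.12,0,0,0],[0,0.003,-0.18,0,0,0],[0,0.003,-0.23,0,0,0],[0,0.003,-0.26,0,0,0]])

```text
clock: 2.9
tcp_pos: [0.5195, 0.2624, 0.0919]
orientation: [-0.711, -3.058, 0.007]
contact_force: [-0.3, -0.2, 0.1]
grip_width: 0.0856
gripper_force: 0.0
```

Emit:
step_arm(rows=[[0,0,0,0,0,0],[0,0,0,0,0,0],[0,0,0,0,0,0],[0,0,0,0,0,0],[0,0,0,0,0,0]], jaw=1, squeeze=40)

```text
clock: 3.32
tcp_pos: [0.5214, 0.2668, 0.097]
orientation: [0.706, 3.059, 0.003]
contact_force: [0.4, -0.2, -0.4]
grip_width: 0.0255
gripper_force: 0.0
```

Emit:
step_arm(rows=[[0,0,0,0,0,0],[0,0,0,0,0,0],[0,0,0,0,0,0]])

```text
clock: 3.57
tcp_pos: [0.5214, 0.2669, 0.0971]
orientation: [0.706, 3.059, 0.002]
contact_force: [-0.6, -2.7, 7.5]
grip_width: 0.0233
gripper_force: 41.5
```

Emit:
step_arm(rows=[[0,0,0.02,0,0,0],[0,0,0.06,0,0,0],[0,0,0.12,0,0,0],[0,0,0.18,0,0,0],[0,0,0.2,0,0,0]])

```text
clock: 3.98
tcp_pos: [0.5217, 0.2686, 0.2212]
orientation: [0.703, 3.057, 0.008]
contact_force: [1.3, 1.7, -2.4]
grip_width: 0.0234
gripper_force: 40.1
```

Emit:
step_arm(rows=[[0,0,0,0,0,0],[0,0,0,0,0,0]])

```text
clock: 4.15
tcp_pos: [0.5202, 0.2662, 0.2153]
orientation: [0.706, 3.061, -0.0]
contact_force: [-0.1, -1.1, -4.6]
grip_width: 0.0233
gripper_force: 40.2
```

```bash
python3 - <<'E'
from h import *
np.set_printoptions(precision=4,suppress=True)
print(r.get_obs()["joints"])
snap("side","s2",1.5,(150,60,400,300)); snap("wrist","w2",1)
a=cv2.imread("pics/s2.png"); b=cv2.imread("pics/w2.png")
c=np.zeros((max(a.shape[0],b.shape[0]),800,3),np.uint8); a=cv2.resize(a,(288,276)); c[:276,:288]=a; c[:384,288:800]=b; cv2.imwrite("pics/c2.png",c)
E
```

```text
[ 0.0045  0.4659 -0.7684  1.7696  0.368   1.0551  0.222 ]
```

View pics/c2.png

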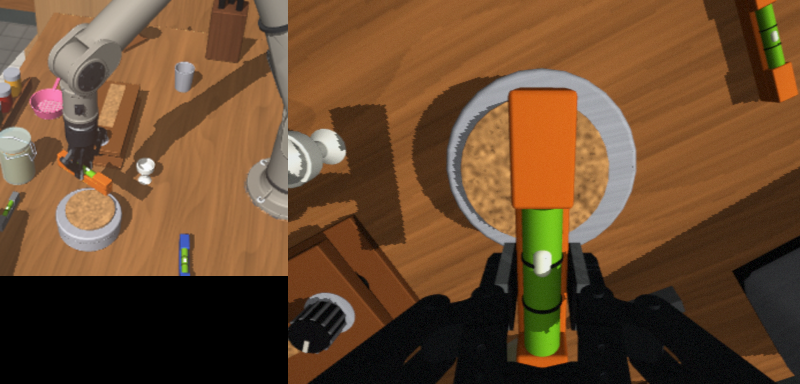

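The level is held square in the jaws and the pile is undisturbed. I carry it to the strip.

Emit:
step_arm(rows=[[0.004,-0.045,0,0,0,-0.02],[0.008,-0.09,0,0,0,-0.045],[0.012,-0.14,0,0,0,-0.07],[0.016,-0.19,0,0,0,-0.095],[0.021,-0.24,0,0,0,-0.12]])

```text
clock: 4.67
tcp_pos: [0.5315, 0.1208, 0.213]
orientation: [-1.27, -2.87, 0.004]
contact_force: [0.7, -0.9, -3.2]
grip_width: 0.0236
gripper_force: 40.1
```

Emit:
step_arm(rows=[[0.004,-0.05,0,0,0,-0.025],[0.008,-0.1,0,0,0,-0.05],[0.012,-0.15,0,0,0,-0.075],[0.016,-0.2,0,0,0,-0.1],[0.021,-0.25,0,0,0,-0.12]])

```text
clock: 5.08
tcp_pos: [0.544, -0.029, 0.2131]
orientation: [-1.786, -2.581, 0.003]
contact_force: [0.3, -0.1, -3.1]
grip_width: 0.0231
gripper_force: 40.2
```

Emit:
step_arm(rows=[[0.005,-0.05,0,0,0,-0.02],[0.01,-0.1,0,0,0,-0.04],[0.014,-0.15,0,0,0,-0.07],[0.018,-0.2,0,0,0,-0.09],[0.02,-0.225,0,0,0,-0.109]])

```text
clock: 5.5
tcp_pos: [0.5558, -0.1672, 0.2127]
orientation: [-2.205, -2.235, 0.006]
contact_force: [0.1, -1.0, -2.9]
grip_width: 0.0234
gripper_force: 40.1
```

Emit:
step_arm(rows=[[0,0,-0.04,-0.002,0,0],[0,0,-0.08,-0.004,0,0],[0,0,-0.11,-0.006,0,0],[0,0,-0.11,-0.006,0,0],[0,0,-0.11,-0.006,0,0]])

```text
clock: 5.92
tcp_pos: [0.5558, -0.1618, 0.1471]
orientation: [2.191, 2.24, -0.025]
contact_force: [-0.3, 0.7, -2.2]
grip_width: 0.0233
gripper_force: 40.2
```

Emit:
step_arm(rows=[[0.003,0,-0.03,0,0,0],[0.003,0,-0.06,0,0,0],[0.003,0,-0.076,0,0,0],[0.003,0,-0.076,0,0,0],[0.003,0,-0.076,0,0,0]])

```text
clock: 6.33
tcp_pos: [0.5594, -0.1624, 0.1041]
orientation: [2.188, 2.236, -0.021]
contact_force: [0.1, 0.5, -3.4]
grip_width: 0.0234
gripper_force: 40.1
```

Emit:
step_arm(rows=[[0,0,-0.003,0,0,0],[0,0,-0.006,0,0,0],[0,0,-0.007,0,0,0],[0,0,-0.007,0,0,0]])

```text
clock: 6.67
tcp_pos: [0.5595, -0.1624, 0.0999]
orientation: [2.188, 2.235, -0.021]
contact_force: [0.2, -0.4, -2.8]
grip_width: 0.0236
gripper_force: 40.2
```

Emit:
step_arm(rows=[[0,0,-0.003,0,0,0],[0,0,-0.006,0,0,0],[0,0,-0.006,0,0,0],[0,0,-0.006,0,0,0]])

```text
clock: 7.0
tcp_pos: [0.5592, -0.1623, 0.0957]
orientation: [2.188, 2.236, -0.021]
contact_force: [0.1, -0.4, -3.3]
grip_width: 0.0236
gripper_force: 40.2
```

Emit:
step_arm(rows=[[0,0,-0.002,0,0,0],[0,0,-0.004,0,0,0],[0,0,-0.004,0,0,0]])

```text
clock: 7.25
tcp_pos: [0.5592, -0.1623, 0.0932]
orientation: [2.188, 2.236, -0.021]
contact_force: [-0.0, 0.2, -3.1]
grip_width: 0.0232
gripper_force: 40.2
```

Emit:
step_arm(rows=[[0,0,-0.002,0,0,0],[0,0,-0.004,0,0,0],[0,0,-0.004,0,0,0]])

```text
clock: 7.5
tcp_pos: [0.5595, -0.1622, 0.0914]
orientation: [2.188, 2.236, -0.021]
contact_force: [-1.6, 0.2, 1.6]
grip_width: 0.0234
gripper_force: 41.0
```

Emit:
step_arm(rows=[[0,0,0,0,0,0],[0,0,0,0,0,0],[0,0,0,0,0,0],[0,0,0,0,0,0],[0,0,0,0,0,0]], jaw=0)

```text
clock: 7.92
tcp_pos: [0.5594, -0.1624, 0.0912]
orientation: [2.188, 2.235, -0.021]
contact_force: [-0.2, -0.3, -0.3]
grip_width: 0.0818
gripper_force: 0.0
```

Emit:
step_arm(rows=[[0,0,0.03,0,0,0],[0,0,0.08,0,0,0],[0,0,0.14,0.006,0,0],[0,0,0.2,0.006,0,0],[0,0.05,0.25,0.006,0,0]])

```text
clock: 8.33
tcp_pos: [0.5593, -0.1396, 0.2429]
orientation: [2.206, 2.232, -0.003]
contact_force: [1.4, -1.8, -0.5]
grip_width: 0.0854
gripper_force: 0.0
```

Emit:
step_arm(rows=[[0,0.05,0,0,0,0],[0,0.08,0,0,0,0],[0,0.08,0,0,0,0],[0,0.08,0,0,0,0],[0,0.08,0,0,0,0]])

```text
clock: 8.75
tcp_pos: [0.5591, -0.086, 0.2403]
orientation: [2.198, 2.244, -0.001]
contact_force: [0.6, -0.2, -0.6]
grip_width: 0.0854
gripper_force: 0.0
```

```bash
python3 - <<'E'
from h import *
np.set_printoptions(precision=4,suppress=True)
K,T=cam("wrist"); np.savez("pics/w3.npz",K=K,T=T)
snap("wrist","w3")
print(r.get_obs()["joints"], w2px("wrist",[[.5578,-.1625,.067],[.5537,-.0025,.103],[.548,0,.103]])*1.5)
E
```

```text
[ 0.4197  0.3427 -0.4691  1.8009  0.1778  1.0403 -0.0967] [[376.8518 365.6762]
 [373.9436 124.2612]
 [363.0411 118.934 ]]
```

View pics/w3.png

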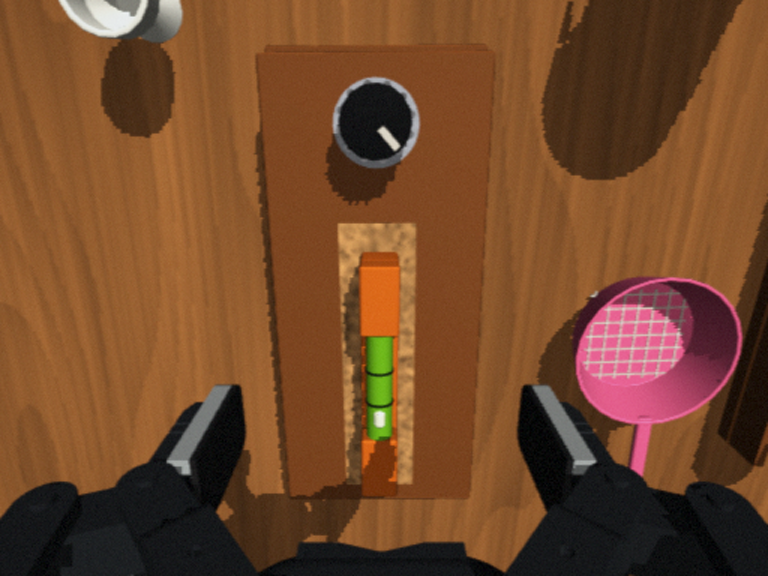

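The level lies centred on the strip. The bubble is at (379,419) with the rings at y=374 and y=406, so it reads about 20 mm off toward −y, or about 2.6 rad of foot. The knob is at (376,122).

```bash
python3 - <<'E'
from h import *
np.set_printoptions(precision=4,suppress=True)
d=np.load("pics/w3.npz");KT=(d["K"],d["T"])
print("knob",px2w(0,np.array([[376,122]])/1.5,.097,KT))
im=cv2.imread("pics/w3_raw.png"); h=cv2.cvtColor(im,cv2.COLOR_BGR2HSV)
print("rings/bub",px2w(0,np.array([[379,374],[379,406],[379,419]])/1.5,.104,KT))
print(r.get_obs()["tcp_pos"])
E
```

```text
knob [[ 0.5547 -0.0009  0.097 ]]
rings/bub [[ 0.5593 -0.1481  0.104 ]
 [ 0.5598 -0.1709  0.104 ]
 [ 0.5599 -0.1805  0.104 ]]
[ 0.5591 -0.0864  0.2402]
```

Emit:
step_arm(rows=[[-0.001,0.03,0,0,0,0.035],[-0.003,0.06,0,0,0,0.07],[-0.005,0.09,0,0,0,0.105],[-0.007,0.12,0,0,0,0.14],[-0.009,0.136,0,0,0,0.175]])

```text
clock: 9.22
tcp_pos: [0.5538, -0.0024, 0.2403]
orientation: [-1.498, -2.761, -0.001]
contact_force: [-0.3, -0.3, -1.0]
grip_width: 0.0858
gripper_force: 0.0
```

Emit:
step_arm(rows=[[0,0,0,0,0,0.035],[0,0,0,0,0,0.07],[0,0,0,0,0,0.105],[0,0,0,0,0,0.14],[0,0,0,0,0,0.175]])

```text
clock: 9.63
tcp_pos: [0.554, -0.005, 0.2401]
orientation: [-0.696, -3.063, 0.001]
contact_force: [-0.1, 0.7, -0.1]
grip_width: 0.0853
gripper_force: 0.0
```

Emit:
step_arm(rows=[[0,0,0,0,0,0.035],[0,0,0,0,0,0.065],[0,0,0,0,0,0.065],[0,0,0,0,0,0.065]])

```text
clock: 9.97
tcp_pos: [0.554, -0.0046, 0.2401]
orientation: [-0.392, -3.116, 0.0]
contact_force: [0.0, -0.2, -0.1]
grip_width: 0.0856
gripper_force: 0.0
```

```bash
python3 - <<'E'
from h import *
np.set_printoptions(precision=4,suppress=True)
o=r.get_obs();print(o["joints"],o["tcp_pos"],R.from_rotvec(o["orientation"]).as_matrix())
E
```

```text
[ 0.4986  0.3794 -0.7555  1.8137  0.2943  1.065   0.9541] [ 0.554  -0.0046  0.2401] [[-0.9688  0.2478 -0.0007]
 [ 0.2478  0.9688  0.0001]
 [ 0.0007 -0.0001 -1.    ]]
```

Emit:
step_arm(rows=[[0.001,0.006,-0.06,0,0,0],[0.001,0.006,-0.12,0,0,0],[0.001,0.006,-0.18,0,0,0],[0.001,0.006,-0.23,0,0,0],[0.001,0.006,-0.256,0,0,0]])

```text
clock: 10.38
tcp_pos: [0.5523, -0.0008, 0.0831]
orientation: [-0.39, -3.112, 0.002]
contact_force: [-0.6, -0.3, 0.5]
grip_width: 0.0856
gripper_force: 0.0
```

Emit:
step_arm(rows=[[0,0,0,0,0,0],[0,0,0,0,0,0],[0,0,0,0,0,0],[0,0,0,0,0,0],[0,0,0,0,0,0]], jaw=1, squeeze=45)

```text
clock: 10.8
tcp_pos: [0.5553, -0.0022, 0.0892]
orientation: [0.388, 3.116, -0.006]
contact_force: [-3.5, -5.1, 7.8]
grip_width: 0.0387
gripper_force: 44.3
```

Emit:
step_arm(rows=[[0,0,0,0,0,0],[0,0,0,0,0,0]])

```text
clock: 10.97
tcp_pos: [0.5552, -0.0022, 0.0892]
orientation: [0.388, 3.115, -0.006]
contact_force: [-3.6, -5.4, 6.9]
grip_width: 0.0385
gripper_force: 44.3
```

Emit:
step_arm(rows=[[-0.001,-0.002,0.0005,0,0,-0.033],[-0.001,-0.002,0.001,0,0,-0.066],[-0.001,-0.002,0.0015,0,0,-0.1],[-0.001,-0.002,0.002,0,0,-0.133],[-0.001,-0.002,0.0025,0,0,-0.166]])

```text
clock: 11.38
tcp_pos: [0.5551, -0.0028, 0.0907]
orientation: [1.184, 2.906, -0.002]
contact_force: [-1.9, -4.8, 5.0]
grip_width: 0.0385
gripper_force: 44.5
```

Emit:
step_arm(rows=[[0,0,0.0005,0,0,-0.033],[0,0,0.001,0,0,-0.066],[0,0,0.0015,0,0,-0.1],[0,0,0.002,0,0,-0.133],[0,0,0.0025,0,0,-0.166]])

```text
clock: 11.8
tcp_pos: [0.5548, -0.0032, 0.0922]
orientation: [1.893, 2.502, -0.001]
contact_force: [-3.8, -6.2, 5.6]
grip_width: 0.0386
gripper_force: 44.4
```

```bash
python3 - <<'E'
from h import *
np.set_printoptions(precision=4,suppress=True)
o=r.get_obs();print(o["joints"],o["moment"],o["contact_force"])
E
```

```text
[ 0.2091  0.5084 -0.4035  1.9494  0.293   0.738  -0.0918] [-1.1884  0.2109  0.1968] [-3.8372 -6.1887  5.6074]
```

Emit:
step_arm(rows=[[0,-0.001,0.0005,0,0,-0.033],[0,-0.001,0.001,0,0,-0.066],[0,-0.001,0.0015,0,0,-0.1],[0,-0.001,0.002,0,0,-0.133],[0,-0.001,0.0025,0,0,-0.166]])

```text
clock: 12.22
tcp_pos: [0.5543, -0.0036, 0.0936]
orientation: [2.474, 1.93, -0.0]
contact_force: [-5.8, -4.7, 6.8]
grip_width: 0.0384
gripper_force: 44.5
```

Emit:
step_arm(rows=[[0,0,0.0005,0,0,-0.033],[0,0,0.001,0,0,-0.066],[0,0,0.0015,0,0,-0.1],[0,0,0.002,0,0,-0.133],[0,0,0.0025,0,0,-0.166]])

```text
clock: 12.63
tcp_pos: [0.5538, -0.0036, 0.0951]
orientation: [2.889, 1.228, -0.0]
contact_force: [-7.7, -4.0, 8.2]
grip_width: 0.0386
gripper_force: 44.6
```

Emit:
step_arm(rows=[[0,0,0.0005,0,0,-0.033],[0,0,0.001,0,0,-0.066],[0,0,0.0015,0,0,-0.1],[0,0,0.0015,0,0,-0.11],[0,0,0.0015,0,0,-0.11]])

```text
clock: 13.05
tcp_pos: [0.5535, -0.0035, 0.0961]
orientation: [3.056, 0.717, -0.001]
contact_force: [-7.2, -4.3, 10.3]
grip_width: 0.0387
gripper_force: 44.9
```

Emit:
step_arm(rows=[[0,0,0,0,0,0],[0,0,0,0,0,0],[0,0,0,0,0,0],[0,0,0,0,0,0],[0,0,0,0,0,0]])

```text
clock: 13.47
tcp_pos: [0.5535, -0.0036, 0.0961]
orientation: [3.056, 0.72, -0.001]
contact_force: [-7.9, -4.5, 9.8]
grip_width: 0.0385
gripper_force: 44.9
```

```bash
python3 - <<'E'
from h import *
np.set_printoptions(precision=4,suppress=True)
o=r.get_obs();print(o["joints"],o["moment"],o["contact_force"])
K,T=cam("wrist"); np.savez("pics/w4.npz",K=K,T=T)
snap("wrist","w4")
E
```

```text
[-0.0565  0.4707 -0.0643  1.9674  0.0479  0.705  -1.2586] [-1.8474  1.1047 -0.0749] [-7.926  -4.4533  9.8021]
```

View pics/w4.png

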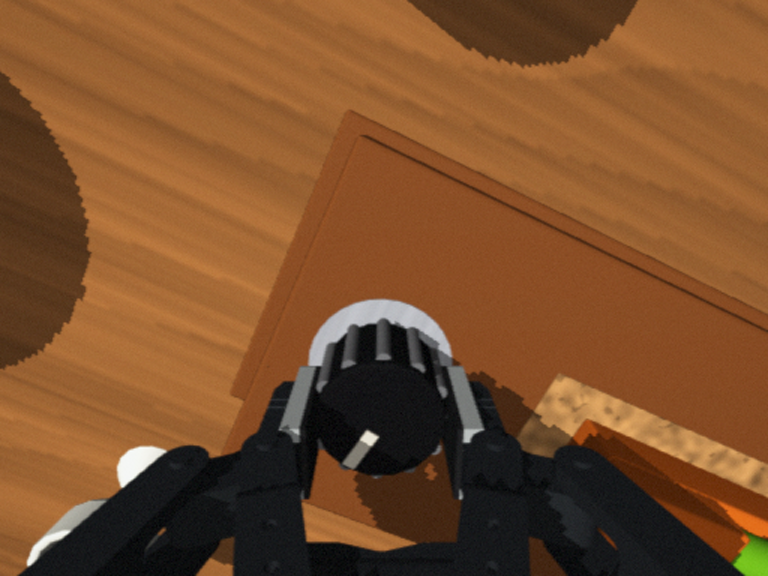

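The knob is still gripped, but the level can't be seen from here. I let go and go up to read the bubble.

Emit:
step_arm(rows=[[0,0,0,0,0,0],[0,0,0,0,0,0],[0,0,0,0,0,0],[0,0,0,0,0,0]], jaw=0)

```text
clock: 13.85
tcp_pos: [0.5546, -0.001, 0.0945]
orientation: [-3.057, -0.723, -0.003]
contact_force: [-0.5, -0.4, 0.7]
grip_width: 0.0844
gripper_force: 0.0
```

Emit:
step_arm(rows=[[0,0,0.04,0,0,0],[0,0,0.09,0,0,0],[0,-0.03,0.14,0,0,0.033],[0,-0.07,0.18,0,0,0.066],[0,-0.11,0.22,0,0,0.1]])

```text
clock: 14.27
tcp_pos: [0.5543, -0.0672, 0.2277]
orientation: [2.902, 1.203, 0.002]
contact_force: [0.7, -0.8, -0.6]
grip_width: 0.0851
gripper_force: 0.0
```

Emit:
step_arm(rows=[[0.002,-0.03,0,0,0,0.035],[0.005,-0.06,0,0,0,0.07],[0.007,-0.06,0,0,0,0.105],[0.007,-0.06,0,0,0,0.14],[0.007,-0.06,0,0,0,0.175]])

```text
clock: 14.68
tcp_pos: [0.5583, -0.1038, 0.226]
orientation: [2.469, 1.942, 0.001]
contact_force: [-0.0, -0.1, -0.4]
grip_width: 0.0853
gripper_force: 0.0
```

Emit:
step_arm(rows=[[0,0,0,0,0,0.035],[0,0,0,0,0,0.07],[0,0,0,0,0,0.085],[0,0,0,0,0,0.085],[0,0,0,0,0,0.085]])

```text
clock: 15.1
tcp_pos: [0.5582, -0.1034, 0.2259]
orientation: [-2.196, -2.247, -0.0]
contact_force: [0.3, -0.4, -0.0]
grip_width: 0.0854
gripper_force: 0.0
```

```bash
cat > bub.py <<'E'
from h import *
import sys
np.set_printoptions(precision=4,suppress=True)
o=r.get_obs();print(o["joints"],o["tcp_pos"],o["orientation"],o["clock"])
K,T=cam("wrist"); np.savez(f"pics/{sys.argv[1]}.npz",K=K,T=T)
c=w2px("wrist",[[.5595,-.1595,.105]])[0].astype(int); print(c)
u,v=np.clip(c,[60,60],[452,330]); snap("wrist",sys.argv[1],5,(u-60,v-60,u+60,min(v+60,384)))
E
python3 bub.py w5
```

```text
[ 0.2692  0.3342 -0.2428  1.824   0.0939  0.9943  0.0109] [ 0.5582 -0.1034  0.2259] [-2.1959 -2.2467 -0.0005] 15.1
[253 252]
```

View pics/w5.png

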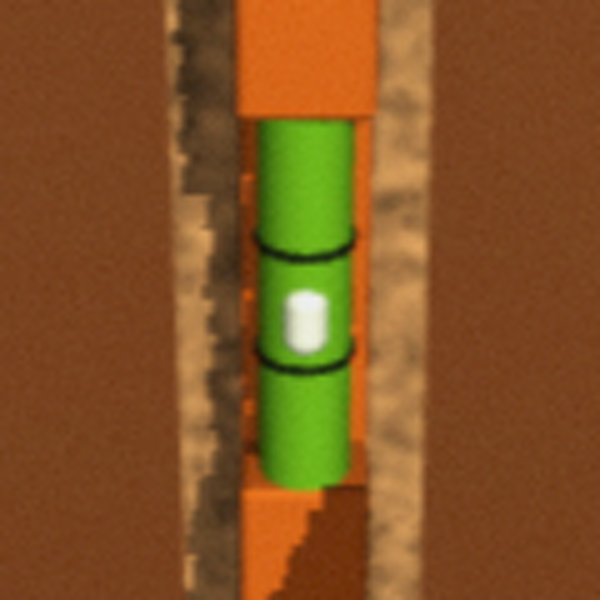

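The bubble is between the rings but about 1–2 mm toward −y (321 against a ring midpoint near 315, at 5.1 px/mm). I put the camera plumb above the vial to read it without parallax.

Emit:
step_arm(rows=[[0,-0.05,0,0,0,0],[0,-0.1,0,0,0,0],[0,-0.15,0,0,0,0],[0,-0.2,0,0,0,0],[0,-0.236,0,0,0,0]])

```text
clock: 15.57
tcp_pos: [0.5577, -0.2482, 0.2259]
orientation: [2.197, 2.244, -0.001]
contact_force: [0.1, 0.2, 0.1]
grip_width: 0.0853
gripper_force: 0.0
```

Emit:
step_arm(rows=[[0,0,0,0,0,0],[0,0,0,0,0,0],[0,0,0,0,0,0]])

```text
clock: 15.82
tcp_pos: [0.5583, -0.2439, 0.2258]
orientation: [-2.193, -2.248, -0.001]
contact_force: [0.7, 1.0, -0.1]
grip_width: 0.0857
gripper_force: 0.0
```

```bash
cat > rd.py <<'E'
from h import *
import sys
np.set_printoptions(precision=4,suppress=True)
KT=cam("wrist"); im=eyes.grab_frame("wrist")[:,:,::-1].copy(); cv2.imwrite(f"pics/{sys.argv[1]}_raw.png",im)
print("cam",KT[1][:3,3])
# rectify the top plane of the level: 0.2 mm grid, rows along world y
g=.0002; ys=np.arange(-.11,-.21,-g); xs=np.arange(.545,.575,g)
X,Y=np.meshgrid(xs,ys); uv=w2px(0,np.c_[X.ravel(),Y.ravel(),np.full(X.size,.105)],KT).reshape(*X.shape,2).astype(np.float32)
q=cv2.remap(im,uv[...,0],uv[...,1],cv2.INTER_CUBIC); cv2.imwrite(f"pics/{sys.argv[1]}_q.png",q)
h=cv2.cvtColor(q,cv2.COLOR_BGR2HSV); gr=(h[...,0]>35)&(h[...,0]<75)&(h[...,1]>120)
xc=int(np.median(np.nonzero(gr)[1])); print("vial x",xs[xc])
s=q[:,xc-8:xc+9].astype(float); V=s.max(2).mean(1); B=s.min(2).mean(1)
g_y=np.nonzero(gr[:,xc-8:xc+9].mean(1)>.5)[0]; a,b=g_y.min(),g_y.max(); print("vial ends",ys[a],ys[b],"mid",(ys[a]+ys[b])/2)
d=np.where((np.arange(len(ys))>a+20)&(np.arange(len(ys))<b-20),np.clip(110-V,0,None),0)
n,l=cv2.connectedComponents((d>0).astype(np.uint8)[:,None]); l=l[:,0]
R_=[(l==i)@(ys*d)/((l==i)@d) for i in range(1,n)]; print("rings",R_)
w=np.clip(B-110,0,None)*((np.arange(len(ys))>a)&(np.arange(len(ys))<b)); print("bubble",(w@ys)/w.sum(), "extent",ys[np.nonzero(w)[0][[0,-1]]], "offset mm",1000*((w@ys)/w.sum()-np.mean(R_)))
E
python3 rd.py w6
```

```text
cam [ 0.5561 -0.1589  0.3544]
vial x 0.5591999999999985
vial ends -0.1238000000000004 -0.19620000000000248 mid -0.16000000000000145
rings [np.float64(-0.14901731890091702), np.float64(-0.17144809445524015)]
bubble -0.16093422915732142 extent [-0.1556 -0.1672] offset mm -0.7015224792428221
```

The offset is −0.7 mm, which counts as centred. I shut the fingers and press down on the middle of the level's top.

Emit:
step_arm(rows=[[0.001,0.05,0,0,0,0],[0.001,0.1,0,0,0,0],[0.0015,0.14,0,0,0,0],[0.0015,0.14,0,0,0,0],[0.0015,0.14,0,0,0,0]], jaw=1, squeeze=20)

```text
clock: 16.28
tcp_pos: [0.5595, -0.1576, 0.2262]
orientation: [-2.187, -2.255, -0.001]
contact_force: [-1.0, -0.6, 0.2]
grip_width: 0.0258
gripper_force: 0.0
```

Emit:
step_arm(rows=[[0,0,-0.05,0,0,0],[0,0,-0.1,0,0,0],[0,0,-0.14,0,0,0],[0,0,-0.14,0,0,0],[0,0,-0.14,0,0,0]])

```text
clock: 16.7
tcp_pos: [0.5582, -0.1614, 0.1412]
orientation: [-2.193, -2.246, 0.003]
contact_force: [0.4, -0.5, 0.5]
grip_width: 0.0002
gripper_force: 0.0
```

Emit:
step_arm(rows=[[0,0,-0.005,0,0,0],[0,0,-0.01,0,0,0],[0,0,-0.015,0,0,0],[0,0,-0.015,0,0,0],[0,0,-0.015,0,0,0]])

```text
clock: 17.12
tcp_pos: [0.5592, -0.1612, 0.1333]
orientation: [2.194, 2.248, 0.0]
contact_force: [0.6, 0.2, -0.2]
grip_width: 0.0001
gripper_force: 0.0
```

Emit:
step_arm(rows=[[0,0,-0.003,0,0,0],[0,0,-0.006,0,0,0],[0,0,-0.009,0,0,0],[0,0,-0.009,0,0,0],[0,0,-0.009,0,0,0]])

```text
clock: 17.53
tcp_pos: [0.5589, -0.1611, 0.1273]
orientation: [-2.194, -2.248, 0.0]
contact_force: [-0.5, -1.6, 0.5]
grip_width: -0.0004
gripper_force: 0.0
```

Emit:
step_arm(rows=[[0,0,-0.002,0,0,0],[0,0,-0.004,0,0,0],[0,0,-0.004,0,0,0],[0,0,-0.004,0,0,0]])

```text
clock: 17.87
tcp_pos: [0.559, -0.1611, 0.125]
orientation: [-2.194, -2.249, 0.0]
contact_force: [0.2, -0.5, 0.6]
grip_width: -0.0001
gripper_force: 0.0
```

Emit:
step_arm(rows=[[0,0,-0.002,0,0,0],[0,0,-0.003,0,0,0],[0,0,-0.003,0,0,0],[0,0,-0.003,0,0,0]])

```text
clock: 18.2
tcp_pos: [0.559, -0.1611, 0.1232]
orientation: [-2.194, -2.249, 0.0]
contact_force: [0.4, -0.0, 0.2]
grip_width: -0.0
gripper_force: 0.0
```

Emit:
step_arm(rows=[[0,0,-0.001,0,0,0],[0,0,-0.002,0,0,0],[0,0,-0.002,0,0,0],[0,0,-0.002,0,0,0]])

```text
clock: 18.53
tcp_pos: [0.5592, -0.1611, 0.1229]
orientation: [2.194, 2.248, 0.0]
contact_force: [-1.8, 1.5, 7.1]
grip_width: 0.0
gripper_force: 3.3
```

Emit:
step_arm(rows=[[0,0,-0.001,0,0,0],[0,0,-0.002,0,0,0],[0,0,-0.002,0,0,0],[0,0,-0.002,0,0,0]])

```text
clock: 18.87
tcp_pos: [0.5594, -0.1611, 0.1228]
orientation: [2.193, 2.248, 0.0]
contact_force: [-5.0, 1.5, 15.8]
grip_width: 0.0002
gripper_force: 7.8
```

Emit:
step_arm(rows=[[0,0,-0.001,0,0,0],[0,0,-0.002,0,0,0],[0,0,-0.002,0,0,0],[0,0,-0.002,0,0,0]])

```text
clock: 19.2
tcp_pos: [0.5597, -0.1611, 0.1228]
orientation: [2.193, 2.247, 0.001]
contact_force: [-8.3, 1.8, 24.8]
grip_width: -0.0
gripper_force: 12.4
```

Emit:
step_arm(rows=[[0,0,0.001,0,0,0],[0,0,0.002,0,0,0],[-0.0005,0,0.0022,0,0,0],[-0.0008,0,0.0022,0,0,0],[-0.0008,0,0.0022,0,0,0]])

```text
clock: 19.62
tcp_pos: [0.5592, -0.1611, 0.1228]
orientation: [2.193, 2.248, 0.001]
contact_force: [-4.9, 0.9, 13.5]
grip_width: -0.0
gripper_force: 6.7
```

Emit:
step_arm(rows=[[0,0,0,0,0,0],[0,0,0,0,0,0],[0,0,0,0,0,0],[0,0,0,0,0,0],[0,0,0,0,0,0]])

```text
clock: 20.03
tcp_pos: [0.5592, -0.1611, 0.1228]
orientation: [2.193, 2.248, 0.001]
contact_force: [-4.1, 0.0, 12.8]
grip_width: 0.0003
gripper_force: 6.7
```

```bash
python3 - <<'E'
from h import *
o=r.get_obs(); print(o["contact_force"],o["moment"],o["tcp_pos"],o["clock"])
snap("wrist","w7",1); a=cv2.imread("pics/w7.png"); snap("top","t7",2,(230,140,380,240)); b=cv2.imread("pics/t7.png")
c=np.zeros((384,800,3),np.uint8); c[:,:512]=a; c[:192,512:800]=cv2.resize(b,(288,192)); cv2.imwrite("pics/c7.png",c)
E
```

```text
[-4.14864449  0.04442606 12.81361824] [0.22276346 0.85153947 0.0627201 ] [ 0.5592079  -0.1611144   0.12280323] 20.0333
```

View pics/c7.png

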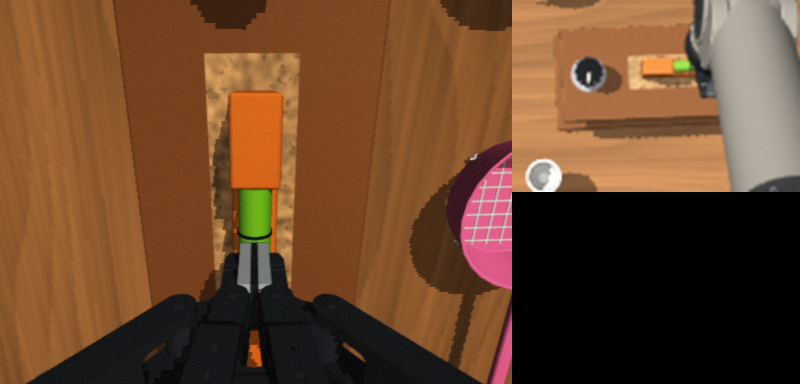

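The level is still straight on the cork, with the fingertips pressing at its middle. I trim the force to about 15 N, let it settle and check it.

Emit:
step_arm(rows=[[-0.0005,0,-0.0003,0,0,0],[-0.0008,0,-0.0005,0,0,0],[-0.0008,0,-0.0005,0,0,0],[-0.0008,0,-0.0005,0,0,0],[-0.0008,0,-0.0005,0,0,0]])

```text
clock: 20.55
tcp_pos: [0.5592, -0.1611, 0.1228]
orientation: [2.192, 2.247, 0.002]
contact_force: [-3.8, 0.7, 14.3]
grip_width: 0.0003
gripper_force: 7.2
```

Emit:
step_arm(rows=[[0,0,0,0,0,0],[0,0,0,0,0,0],[0,0,0,0,0,0],[0,0,0,0,0,0],[0,0,0,0,0,0]])

```text
clock: 20.97
tcp_pos: [0.5592, -0.1611, 0.1228]
orientation: [2.192, 2.247, 0.002]
contact_force: [-3.5, 0.7, 14.5]
grip_width: 0.0002
gripper_force: 7.2
```

Emit:
step_arm(rows=[[0,0,0,0,0,0],[0,0,0,0,0,0],[0,0,0,0,0,0],[0,0,0,0,0,0],[0,0,0,0,0,0]])

```text
clock: 21.38
tcp_pos: [0.5592, -0.1611, 0.1228]
orientation: [2.192, 2.247, 0.002]
contact_force: [-3.3, 2.1, 15.4]
grip_width: -0.0002
gripper_force: 7.2
```

Emit:
step_arm(rows=[[0,0,0,0,0,0],[0,0,0,0,0,0],[0,0,0,0,0,0],[0,0,0,0,0,0],[0,0,0,0,0,0]])

```text
clock: 21.8
tcp_pos: [0.5591, -0.1611, 0.1228]
orientation: [2.192, 2.247, 0.002]
contact_force: [-3.6, 0.7, 13.8]
grip_width: 0.0001
gripper_force: 7.2
```

```bash
python3 -c "
from bench import r
print(r.hand_in())"
```

```text
the job is handed in; nothing more can be done
None
```

I handed the job in at about 22 s with the orange level on the cork strip. The bubble last read 0.7 mm off centre, before the press, because the fingers hid it afterwards. The level was held pressed at 14–15 N (about 25 N briefly while I set the force), and I touched none of the bystanders.

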